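# Lay out the puncture kit for the morning ride

## Task

Lay out the puncture kit on the bench: centre the yellow patch tin on the lid of the clear parts box with its long side along the box's long side, stand the tail light lens up on the middle of the tin, and put the multi-tool flat on the bench in the middle of the U-lock's opening, between its legs. Lay the red tire lever flat beside the parts box, to the left of it as seen from the robot with the box's latch facing you, parallel to that left side and level with its middle, leaving a gap of about 4 cm. Leave the box, the U-lock, the white tire lever, the pump and the bell where they are.

Things in the scene. Friction and masses are not known exactly. Their poses are not given: they have to be found in the camera images.
- patch_tin_center (a point): yellow flat patch tin, 45 x 65 mm and 18 mm high, lying lid up, 60 g; point at its centre, 9 mm above its underside; y along its 65 mm side, z up
- tail_light_center (a point): tail light, a round black puck 40 mm in diameter and 24 mm high with a red lens on top; point at its centre, 12 mm above its underside; z up through the lens
- multi_tool_center (a point): folded multi-tool with blue side plates and steel blades, 80 mm long, 30 mm wide, 18 mm high, 110 g; point at its centre, 9 mm above its underside; x along its length, z up
- red_lever_center (a point): red plastic tire lever lying flat, 110 mm long, 18 mm wide, 10 mm high; point at its centre, 5 mm above its underside; x along its length, z up
- parts_box_lid (a point): closed clear plastic parts box with white rims and an orange latch, 90 mm (x) by 120 mm (y) and 42 mm high, 0.7 kg, loose, its flat lid shut; point at the middle of the lid's top face; its x points away from the latch side, which faces roughly to the robot; y to the box's left side as the robot sees it; z up
- u_lock_middle (a point): steel U-lock lying flat, locked, 0.95 kg, loose; two parallel legs 18 mm thick with 110 mm clear between them, closed by a dark straight crossbar 26 mm thick on the side nearer the robot and by the round bend on the far side; point in the middle of its opening, midway between the legs, 9 mm above the bench; x along the legs from crossbar to bend (crossbar's axis at x = -90 mm, inside of the bend at x = +90 mm), y across the legs, z up
- white_lever_center (a point): white plastic tire lever, same shape and size as the red one, not to be used; point at its centre, x along its length
- pump: black hand pump lying on the bench beyond the work, 245 mm long, up to 34 mm thick; origin on its underside, x along its length
- bell: brass bicycle bell, a dome 58 mm in diameter and 38 mm high, standing dome up; origin at the centre of its underside, z up
Things that resemble listed ones, but are neither listed nor needed, are in the scene too. What is meant by the part that bears tail_light_center is not blue, and is the smaller of those in its own colour.

How it is judged:
At the end, for the whole second after the job is handed in: Tin flat on lid, within 15 mm of centre, 0.25 rad; light lens up on tin within 12 mm; multi-tool flat on bench in U-lock, within 15 mm across, 25 mm along its legs; red lever flat, 24-56 mm left of box, within 20 mm of its middle, 0.22 rad of parallel; all at rest (x of patch_tin_center in the frame of parts_box_lid between -0.015 and 0.015 m and y of patch_tin_center in the frame of parts_box_lid between -0.015 and 0.015 m and z of patch_tin_center in the frame of parts_box_lid between 0.005 and 0.013 m and angle between the y axis of patch_tin_center and the y axis of parts_box_lid, either way round below 0.25 rad and angle between each of patch_tin_center, tail_light_center's own z axis and vertical below 0.12 rad and horizontal distance between tail_light_center and patch_tin_center below 0.012 m and z of tail_light_center in the frame of patch_tin_center between 0.017 and 0.025 m and x of red_lever_center in the frame of parts_box_lid between -0.02 and 0.02 m and y of red_lever_center in the frame of parts_box_lid between 0.093 and 0.125 m and angle between the x axis of red_lever_center and the x axis of parts_box_lid, either way round below 0.22 rad and height (world z) of red_lever_center below 0.012 m and x of multi_tool_center in the frame of u_lock_middle between -0.025 and 0.025 m and y of multi_tool_center in the frame of u_lock_middle between -0.015 and 0.015 m and height (world z) of multi_tool_center below 0.014 m and linear speed of each of patch_tin, tail_light, multi_tool, red_lever below 0.02 m/s); the robot touches nothing.
It fails at once if the parts box is shifted by more than 25 mm (distance of parts_box_lid from where it was at the start of the episode above 0.025 m).
It fails at once if the U-lock is shifted by more than 25 mm (distance of u_lock_middle from where it was at the start of the episode above 0.025 m).
It fails at once if the white tire lever is shifted by more than 25 mm (distance of white_lever_center from where it was at the start of the episode above 0.025 m).
It fails at once if the pump is shifted by more than 25 mm (distance of pump from where it was at the start of the episode above 0.025 m).
It fails at once if the bell is tipped, or shifted by more than 25 mm (distance of bell from where it was at the start of the episode above 0.025 m or angle between bell's own z axis and vertical above 0.3 rad).
It also fails if it takes over 112 s, if anything falls off the work surface, if the arm or the gripper's body presses on something with over 40 N, if the wrist force passes 120 N, or if a joint passes its speed limit or range.

## Robot

A 6-joint arm with a two-finger parallel gripper is mounted at the origin on the work surface. World frame = base frame: x ahead of the robot, y to its left, z up, the work surface at z = 0. Lengths are in m, angles in rad, forces in N, time in s.
With the tool pointing down it reaches from about 0.375 to 0.9 m from the base axis. Payload 3.1 kg.
Tool frame: the origin (TCP) lies on the centre line of the jaws, within the pads' length; the fingertips stand 11 mm ahead of it and the grasp point (between the pads) lies 8 mm behind it (manip.tips_ahead is the z of the fingertips in the tool frame, in m); z points along the fingers, y is the line along which they close (so a half turn about z gives the same grasp; the last joint's range is limited). The gripper opens to 87 mm and grips with 3 to 60 N. Pads are 19 mm wide; open, the fingers measure 117 mm over their backs; the gripper's body (75 mm by 190 mm) begins 51 mm behind the grasp point.
Start: joints at [-0.178, 0.527, 1.433, -0, 1.181, -0.178], TCP at [0.625, 0, 0.206] pointing down, gripper open.
Joint ranges: [-3.08, 3.08], [-0.75, 2.2], [0.22, 2.44], [-1.43, 4.57], [0, 2.65], [-2.85, 2.85]. Speed limits (rad/s): [2.79, 2.79, 3.14, 3.14, 3.14, 3.14].

## Interface

Orientations are given as a rotation vector (axis times angle).
In Python, from cell import manip, cams gives the robot as it stands.
- The arm moves only by the tool apply_moves, never from a script. Its argument "targets" is a list of rows, each a list of 6 numbers: the shift along the tool's x, y, z in mm, then the turn, a rotation vector about the tool's x, y, z in degrees. In form: [[tx, ty, tz, wx, wy, wz], ...]. A call has 1 to 12 rows; each row shifts and turns the commanded pose from where the row before left it, along the tool's axes as they then stand; what a row does not reach is not made up. A row lasts 1/10 s, in which the tool goes at most 50 mm and 8.59 degrees, less where a joint would pass 70% of its speed; a pose out of reach is approached as far as the arm can. A call is refused whole if a number of a shift passes 50 or a number of a turn 8.59, either way. A call with a gripper value outside its range is refused whole. "jaw" is the closure, from -1 (fully open) to 1 (shut), set as the call begins (left out, the last holds). The fingers move at their own pace and stop on an object; "newtons" is the grip in N (left out, the last holds). Time passes only in rows, so rows that do not move let the fingers close. It gives the time, the measured TCP pose, the force, the opening and the grip force at its end, in the units of the state.
- manip.observe(): the state, without advancing time (a new reading comes with each control period).
- cams.camera(name): name is "scene" or "side" or "wrist"; returns (picture, depth): 480x640x3 uint8, red, green, blue; 480x640 float32, m along the optical axis (not along the pixel's ray), 0 where there is no reading.
- cams.camera_info(name): a dict with "vertical_fov" (degrees; the focal length in pixels is half the picture's height over the tangent of half this angle, whatever the lens; pixels are square), "cx", "cy" (the principal point, pixels), "origin" and "orientation" of the camera in the world; the wrist camera has in their place "hand_eye" (4x4, takes a point from camera to tool coordinates, whose origin is the TCP and whose axes are the flange's). Camera axes: x right, y up, looking along -z (the intrinsics and any distortion apply to the point x, -y, -z); pixel columns grow to the right and rows downward; lengths in m; the calibration is good to about 2 mm. A picture is of the moment at which its call begins: read the wrist's pose just before it. camera_info takes no time and is no camera call.
- manip.sign_off(): hands the job in; it is judged then, once.
The state is a dict: "clock": time; "joint_positions": joint angles; "dq": joint speeds; "joint_efforts": joint torques, N m; "tcp_pos": TCP position; "tool_rot": TCP orientation; "wrist_force": force on the tool from outside, world axes, zero at the start; "moment": the same for the moment, N m; "gripper_width": opening from 0.0 (shut) to 1.0 (fully open); "grasp_force": force on a finger pad.
Only numpy, scipy, OpenCV 4.12 (cv2) and the standard library are available. Lean on these libraries where they do the work, as an engineer would, in place of code of your own. Each camera call takes 0.05 s, during which the arm holds its last target. There are 200 camera calls.

## Working session

There is one attempt and no reset: what is moved stays moved. The work goes in short steps, Python scripts to look and compute and a tool call to move; the robot and the scene stay as the last step left them, time stands still between calls to the robot, and variables do not carry over. Pictures are saved under pics/ and viewed, at most 14 in all, crops included, and the job is handed in when it is done.

Besides the shell and the picture viewer there is one more tool, called after "Emit:" as name([rows], argument=value, ...), one row to a line, values as JSON. apply_moves: Moves the arm, as the interface text tells. Its arguments: {"type":"object","properties":{"targets":{"type":"array"},"jaw":{"type":"number"},"newtons":{"type":"number"}},"required":["targets"]}

```bash
ls; mkdir -p pics; python3 - <<'E'
from cell import manip, cams
import cv2,numpy as np
for n in ("scene","side","wrist"):
    i=cams.camera_info(n); print(n,i)
    p,d=cams.camera(n); np.savez(f"{n}0.npz",p=p,d=d)
    cv2.imwrite(f"pics/{n}0.png",p[:,:,::-1])
print(manip.observe())
E
```

```text
pics
scene {'vertical_fov': 50.61218059581023, 'cx': 320.01795991021413, 'cy': 238.25450355180558, 'origin': array([1.24864621, 0.43345351, 0.89584351]), 'orientation': array([0.44796608, 0.75648789, 1.94003777])}
side {'vertical_fov': 49.77633388539984, 'cx': 318.28674000619344, 'cy': 241.1964859901658, 'origin': array([ 0.52578481, -0.70902943,  0.58470881]), 'orientation': array([ 0.96027192, -0.03050449, -0.0755917 ])}
wrist {'vertical_fov': 60.962701824790926, 'cx': 320.8757797830781, 'cy': 238.27323102368226, 'hand_eye': array([[ 1.26824921e-03,  9.64073503e-01,  2.65632588e-01,
         7.23763758e-02],
       [ 9.99999065e-01, -1.08657998e-03, -8.30865881e-04,
         1.05989442e-03],
       [-5.12384728e-04,  2.65633393e-01, -9.64073979e-01,
        -1.78899715e-01],
       [ 0.00000000e+00,  0.00000000e+00,  0.00000000e+00,
         1.00000000e+00]])}
{'clock': 0.15, 'joint_positions': array([-1.78510228e-01,  5.28240109e-01,  1.43361459e+00,  6.88654289e-06,
        1.18138128e+00, -1.78504574e-01]), 'dq': array([-0.00077198, -0.00290758, -0.00402631, -0.00068189, -0.00107715,
       -0.00105339]), 'joint_efforts': array([ 9.14956272e-04, -4.40429199e+01, -1.76841742e+01,  6.33679633e-02,
        5.52540855e-02, -1.06930895e-04]), 'tcp_pos': array([6.24414222e-01, 1.30849773e-04, 2.05002036e-01]), 'tool_rot': array([-2.22049335e+00, -2.22047498e+00,  1.46332053e-03]), 'wrist_force': array([ 0.2793893 , -0.36709609, -0.04770666]), 'moment': array([-0.04253115,  0.02616381,  0.04099304]), 'grasp_force': 0.0, 'gripper_width': 0.9991397908798105}
```

View pics/scene0.png

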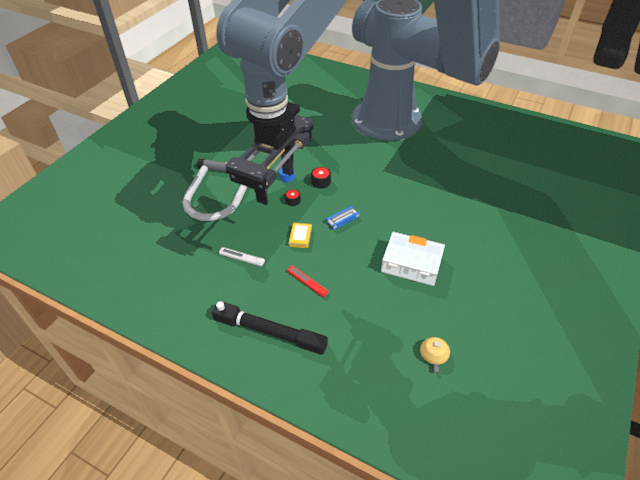

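View pics/side0.png

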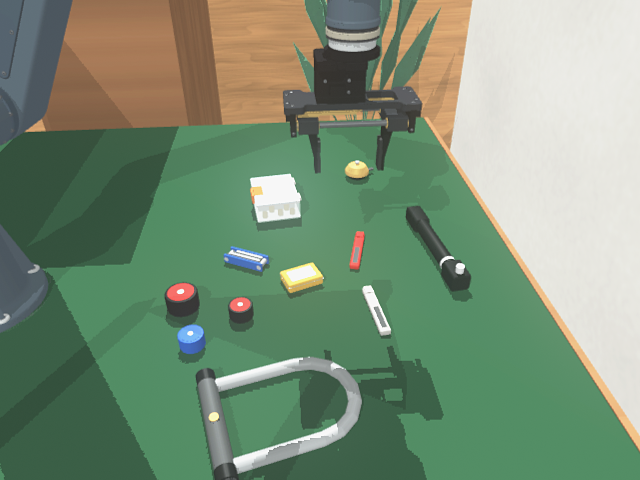

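Scene view: small red light (292,198), big decoy (320,178), tin (300,235), multi-tool (343,217), box (413,257), red lever (307,281). In the side view the U-lock lies around (280,410), white lever at (376,310), and tin at (302,277).

```bash
cat > h.py <<'E'
import numpy as np, cv2
from scipy.spatial.transform import Rotation as R
from cell import manip, cams
def pose(name,st=None):
    i=cams.camera_info(name)
    if name!="wrist": return i,R.from_rotvec(i["orientation"]).as_matrix(),np.array(i["origin"])
    T=i["hand_eye"]; Q=R.from_rotvec(st["tool_rot"]).as_matrix()
    return i,Q@T[:3,:3],Q@T[:3,3]+st["tcp_pos"]
def cloud(name,d,st=None):
    i,Q,o=pose(name,st); f=240/np.tan(np.radians(i["vertical_fov"]/2))
    v,u=np.mgrid[:480,:640]
    c=np.stack([(u-i["cx"])/f*d,-(v-i["cy"])/f*d,-d],-1)
    return c@Q.T+o
def masks(p):
    h=cv2.cvtColor(p,cv2.COLOR_RGB2HSV); H,S,V=h[...,0].astype(int),h[...,1],h[...,2]
    return dict(yellow=(H>20)&(H<32)&(S>150)&(V>120),blue=(H>100)&(H<125)&(S>150)&(V>90),
      red=((H<6)|(H>174))&(S>150)&(V>110),orange=(H>8)&(H<19)&(S>200)&(V>180),light=(S<60)&(V>110),dark=(V<60)&(S<120))
def comps(p,d,X,zmin=.004,amin=40,names=None):
    for k,m in masks(p).items():
        if names and k not in names: continue
        m=m&(d>0)&(X[...,2]>zmin)&(X[...,2]<.07)&(X[...,0]>.3)&(X[...,0]<1)
        m=cv2.morphologyEx(m.astype(np.uint8),cv2.MORPH_CLOSE,np.ones((3,3)))
        n,l,s,c=cv2.connectedComponentsWithStats(m)
        for j in range(1,n):
            if s[j,4]<amin: continue
            P=X[(l==j)&(d>0)]; zt=np.percentile(P[:,2],95); T=P[P[:,2]>zt-.006]
            r=cv2.minAreaRect((T[:,:2]*1000).astype(np.float32))
            b=cv2.boxPoints(r); e=[b[1]-b[0],b[2]-b[1]]; e=max(e,key=np.linalg.norm)
            print(k,"px",c[j].round(),"n",s[j,4],"z",round(zt,3),"ctr",np.round(r[0]),"size",np.round(r[1]),"longdir",round(np.degrees(np.arctan2(e[1],e[0]))%180,1))
E
python3 - <<'E'
from h import *
for n in("scene","side"):
    a=np.load(n+"0.npz"); print(n); comps(a['p'],a['d'],cloud(n,a['d']))
E
```

```text
scene
yellow px [300. 237.] n 221 z 0.018 ctr [548.   7.] size [68. 44.] longdir 21.3
blue px [286. 176.] n 97 z 0.023 ctr [ 384. -134.] size [38. 22.] longdir 74.3
blue px [339. 213.] n 41 z 0.018 ctr [443.  59.] size [ 8. 78.] longdir 154.1
blue px [346. 220.] n 100 z 0.017 ctr [456.  82.] size [ 7. 76.] longdir 153.0
red px [321. 172.] n 148 z 0.034 ctr [346. -43.] size [46. 44.] longdir 1.7
red px [292. 194.] n 100 z 0.025 ctr [444. -73.] size [35. 33.] longdir 31.3
red px [310. 283.] n 253 z 0.011 ctr [658.  85.] size [110.  19.] longdir 75.3
light px [210. 195.] n 974 z 0.023 ctr [ 510. -263.] size [209. 135.] longdir 16.9
light px [341. 217.] n 179 z 0.017 ctr [450.  67.] size [26. 77.] longdir 160.2
light px [300. 232.] n 174 z 0.02 ctr [547.   5.] size [48. 29.] longdir 20.7
light px [413. 259.] n 2141 z 0.042 ctr [505. 272.] size [ 99. 120.] longdir 97.5
light px [242. 256.] n 311 z 0.011 ctr [665. -82.] size [ 19. 110.] longdir 97.3
light px [299. 274.] n 50 z 0.011 ctr [652.  62.] size [48.  8.] longdir 75.9
light px [220. 306.] n 67 z 0.044 ctr [818. -28.] size [15. 13.]
[... 894 characters left out ...]
356. 254.] n 61 z 0.012 ctr [652.  64.] size [46.  8.] longdir 77.2
light px [249. 256.] n 236 z 0.017 ctr [450.  69.] size [23. 75.] longdir 148.6
light px [445. 260.] n 62 z 0.031 ctr [805.  11.] size [31. 16.] longdir 31.2
light px [459. 268.] n 95 z 0.044 ctr [817. -32.] size [16. 13.] longdir 59.2
light px [301. 273.] n 293 z 0.019 ctr [547.   5.] size [48. 34.] longdir 18.8
light px [376. 311.] n 549 z 0.012 ctr [664. -87.] size [ 19. 110.] longdir 96.2
light px [274. 413.] n 5895 z 0.025 ctr [ 507. -266.] size [202. 170.] longdir 14.5
dark px [411. 221.] n 88 z 0.025 ctr [777. 167.] size [ 3. 47.] longdir 95.4
dark px [183. 307.] n 406 z 0.03 ctr [350. -63.] size [50. 22.] longdir 9.9
```

View pics/wrist0.png

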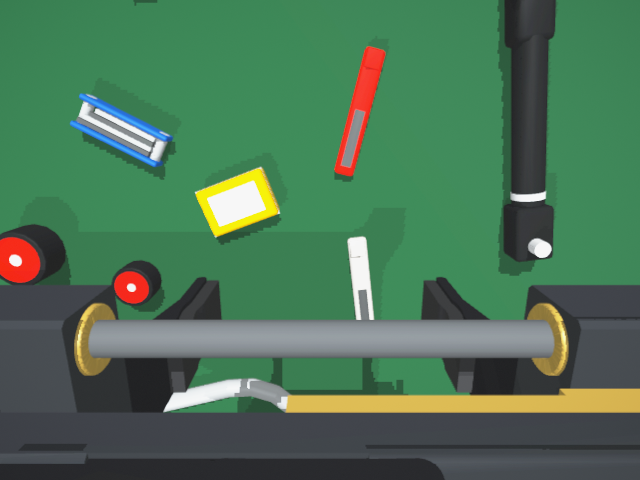

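Wrist view: tool x is image up (world +y). It shows the lever (360,110), tin (238,200), multi-tool (121,130) and small light (133,287). I'll measure these, plus the U-lock legs, once more.

```bash
cat >> h.py <<'E'
def go(x,y,z,close_deg):
    """shift in present tool axes (mm) to target, and turn about tool z (deg) so that tool y lies along close_deg (mod 180)"""
    s=manip.observe(); Q=R.from_rotvec(s["tool_rot"]).as_matrix()
    a=np.degrees(np.arctan2(Q[1,1],Q[0,1])); w=-((close_deg-a+90)%180-90)
    print("t",round(s["clock"],1),"tcp",(s["tcp_pos"]*1e3).round(1),"yaw",a.round(1),"tilt z",Q[:,2].round(3),"shift",(Q.T@(np.array([x,y,z])-s["tcp_pos"]*1e3)).round(1),"wz",round(w,1),"j6",s["joint_positions"][5].round(2),"width",s["gripper_width"].round(3))
E
python3 - <<'E'
from h import *
a=np.load("wrist0.npz"); s=manip.observe(); X=cloud("wrist",a['d'],s)
comps(a['p'],a['d'],X,names=("yellow","blue","red","light"))
for n in("side","scene"):
    a=np.load(n+"0.npz"); X=cloud(n,a['d'])
    m=masks(a['p'])['light']&(a['d']>0)&(X[...,2]>.009)&(X[...,2]<.024)&(X[...,1]<-.12)&(X[...,0]>.35)&(X[...,0]<.62)
    P=X[m][:,:2]*1e3
    for th in(14,15,16,17,18):
        c,q=np.cos(np.radians(th)),np.sin(np.radians(th)); A=P@np.array([[c,-q],[q,c]])
        o=[]
        sel=(A[:,0]>np.percentile(A[:,0],95)-190)&(A[:,0]<np.percentile(A[:,0],97)-75)
        v=A[sel,1]; mid=(v.min()+v.max())/2
        o=[np.std(v[v<mid]),np.std(v[v>mid]),np.median(v[v<mid]),np.median(v[v>mid])]
        print(n,th,np.round(o,1),"u range",A[:,0].min().round(),A[:,0].max().round())
    k=masks(a['p'])['dark']&(X[...,2]>.01)&(X[...,2]<.03)&(X[...,1]<-.16)&(X[...,0]<.5)&(X[...,0]>.35)
    B=X[k][:,:2]*1e3; print("bar",len(B),B.mean(0) if len(B) else 0, cv2.minAreaRect(B.astype(np.float32)) if len(B)>5 else 0)
E
```

```text
yellow px [238. 202.] n 1810 z 0.019 ctr [549.   4.] size [64. 45.] longdir 20.7
blue px [125. 117.] n 711 z 0.019 ctr [455.  79.] size [ 5. 79.] longdir 152.7
blue px [115. 144.] n 651 z 0.019 ctr [443.  58.] size [ 6. 79.] longdir 152.5
red px [361. 102.] n 1988 z 0.013 ctr [658.  83.] size [109.  18.] longdir 76.2
red px [ 18. 260.] n 1401 z 0.034 ctr [352. -46.] size [44. 36.] longdir 77.7
red px [131. 287.] n 830 z 0.025 ctr [446. -75.] size [33. 33.] longdir 82.6
light px [121. 131.] n 1903 z 0.017 ctr [449.  68.] size [20. 77.] longdir 151.9
light px [353. 138.] n 498 z 0.012 ctr [653.  62.] size [49.  8.] longdir 76.0
light px [236. 203.] n 1570 z 0.02 ctr [548.   4.] size [47. 29.] longdir 20.4
light px [527. 197.] n 281 z 0.031 ctr [811.  13.] size [24.  8.] longdir 6.5
light px [360. 278.] n 1510 z 0.012 ctr [664. -74.] size [18. 87.] longdir 97.1
light px [539. 248.] n 353 z 0.045 ctr [818. -31.] size [14. 15.] longdir 132.6
light px [ 15. 260.] n 111 z 0.034 ctr [348. -46.] size [11. 10.] longdir 52.0
light px [131. 287.] n 55 z 0.026 ctr [446. -75.] size [8. 7.] longdir
[... 256 characters left out ...]
 522.0
side 17 [  31.2   12.6 -467.8 -343. ] u range 304.0 515.0
side 18 [  31.7   12.7 -474.4 -349.4] u range 296.0 507.0
bar 50 [ 438.40440401 -350.02065353] ((415.42132568359375, -292.6081848144531), (24.042322158813477, 169.77365112304688), 18.827665328979492)
scene 14 [  14.4    4.6 -438.9 -312.8] u range 329.0 538.0
scene 15 [  14.3    4.5 -446.  -320.1] u range 321.0 531.0
scene 16 [  14.6    4.5 -452.7 -327.3] u range 314.0 524.0
scene 17 [  15.     4.5 -459.6 -334.6] u range 306.0 517.0
scene 18 [  15.6    4.6 -466.4 -341.8] u range 298.0 510.0
bar 33 [ 448.23173949 -357.6523484 ] ((443.81414794921875, -326.15289306640625), (20.135475158691406, 82.41209411621094), 2.721529245376587)
```

```bash
python3 -c "
from h import *
go(658,83,60,166)"
```

```text
Traceback (most recent call last):
  File "h.py", line 34, in go
    print("t",round(s["clock"],1),"tcp",(s["tcp_pos"]*1e3).round(1),"yaw",a.round(1),"tilt z",Q[:,2].round(3),"shift",(Q.T@(np.array([x,y,z])-s["tcp_pos"]*1e3)).round(1),"wz",round(w,1),"j6",s["joint_positions"][5].round(2),"width",s["gripper_width"].round(3))
                                                                                                                                                                                                                                        ^^^^^^^^^^^^^^^^^^^^^^^^
AttributeError: 'float' object has no attribute 'round'
```

Emit:
apply_moves([
  [21,8.5,0,0,0,0],
  [21,8.5,0,0,0,0],
  [21,8.5,30,0,0,0],
  [20,8,30,0,0,0],
  [0,0,30,0,0,7],
  [0,0,30,0,0,7],
  [0,0,25,0,0,0],
  [0,0,0,0,0,0],
  [0,0,0,0,0,0],
], jaw=0, newtons=20)

```text
clock: 1.05
tcp_pos: [0.6583, 0.083, 0.0605]
tool_rot: [-2.475, -1.934, 0.001]
wrist_force: [-0.2, -0.1, 0.3]
gripper_width: 0.5
grasp_force: 0.0
```

```bash
sed -i 's/s\["gripper_width"\].round(3)/s["gripper_width"],s["grasp_force"]/' h.py; python3 -c "
from h import *
go(658,83,13,166)"
```

```text
t 1.1 tcp [658.3  83.   60.5] yaw -14.0 tilt z [-0.001  0.    -1.   ] shift [-0.1 -0.2 47.5] wz 0.0 j6 0.2 width 0.49983029479539365 0.0
```

Accurate. Descend, grip, lift.

Emit:
apply_moves([
  [0,0,20,0,0,0],
  [0,0,15,0,0,0],
  [0,0,8,0,0,0],
  [0,0,4,0,0,0],
  [0,0,0,0,0,0],
])

```text
clock: 1.55
tcp_pos: [0.6584, 0.083, 0.0136]
tool_rot: [-2.475, -1.934, 0.001]
wrist_force: [0.5, -1.1, 0.1]
gripper_width: 0.503
grasp_force: 0.0
```

Emit:
apply_moves([
  [0,0,0,0,0,0],
  [0,0,0,0,0,0],
  [0,0,0,0,0,0],
  [0,0,0,0,0,0],
  [0,0,0,0,0,0],
  [0,0,-15,0,0,0],
  [0,0,-30,0,0,0],
  [0,0,-30,0,0,0],
  [0,0,-25,0,0,0],
  [0,0,0,0,0,0],
], jaw=1)

```text
clock: 2.55
tcp_pos: [0.662, 0.083, 0.1193]
tool_rot: [2.47, 1.93, 0.012]
wrist_force: [0.1, -0.3, -0.3]
gripper_width: 0.003
grasp_force: 0.0
```

```bash
python3 -c "
from h import *
go(491,379,113,97.5)"
```

```text
t 2.5 tcp [662.   83.  119.3] yaw -14.0 tilt z [ 0.01 -0.   -1.  ] shift [ 245.8 -237.5    4.5] wz 68.5 j6 0.2 width 0.0029315561975903847 0.0
```

```bash
python3 - <<'E'
from h import *
s=manip.observe(); p,d=cams.camera("wrist"); cv2.imwrite("pics/w1.png",p[:,:,::-1])
X=cloud("wrist",d,s); comps(p,d,X,names=("red",))
print(s["clock"],s["tcp_pos"])
E
```

```text
red px [313. 206.] n 2300 z 0.012 ctr [658.  84.] size [108.  17.] longdir 76.2
2.55 [0.66198958 0.08301189 0.11933643]
```

View pics/w1.png

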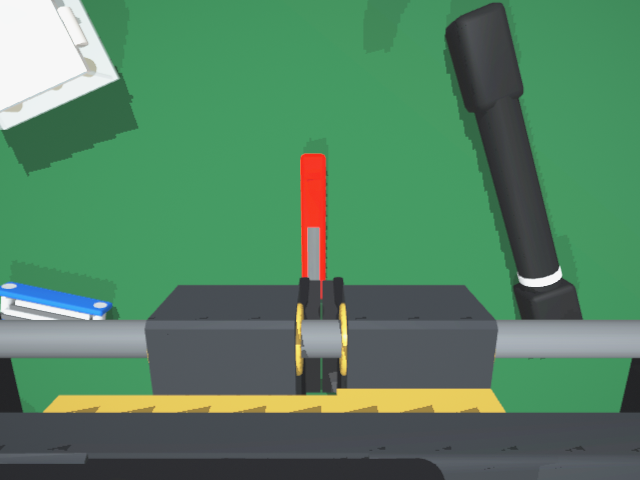

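The lever lies untouched at (658,84). The lift started before the fingers had closed, so I'll retry with more closing time.

Emit:
apply_moves([
  [0,0,0,0,0,0],
  [0,0,0,0,0,0],
  [0,0,0,0,0,0],
  [0,0,0,0,0,0],
  [0,0,0,0,0,0],
  [0,0,0,0,0,0],
  [0,0,25,0,0,0],
  [0,0,25,0,0,0],
  [0,0,20,0,0,0],
  [0,0,15,0,0,0],
  [0,0,0,0,0,0],
  [0,0,0,0,0,0],
], jaw=0)

```text
clock: 3.8
tcp_pos: [0.6588, 0.083, 0.0289]
tool_rot: [2.475, 1.934, 0.0]
wrist_force: [1.3, -0.4, 0.6]
gripper_width: 0.502
grasp_force: 0.0
```

```bash
python3 -c "
from h import *
go(658,83,13,166)"
```

```text
t 3.8 tcp [658.8  83.   28.9] yaw -14.0 tilt z [ 0. -0. -1.] shift [-0.2 -0.8 15.9] wz 0.0 j6 0.2 width 0.501636123287116 0.0
```

Emit:
apply_moves([
  [0,0,10,0,0,0],
  [0,0,6,0,0,0],
  [0,0,0,0,0,0],
  [0,0,0,0,0,0],
])

```text
clock: 4.2
tcp_pos: [0.6584, 0.083, 0.0128]
tool_rot: [-2.476, -1.934, 0.0]
wrist_force: [0.8, 0.4, 0.3]
gripper_width: 0.5
grasp_force: 0.0
```

Emit:
apply_moves([
  [0,0,0,0,0,0],
  [0,0,0,0,0,0],
  [0,0,0,0,0,0],
  [0,0,0,0,0,0],
  [0,0,0,0,0,0],
  [0,0,0,0,0,0],
  [0,0,0,0,0,0],
  [0,0,0,0,0,0],
  [0,0,0,0,0,0],
  [0,0,0,0,0,0],
  [0,0,0,0,0,0],
  [0,0,0,0,0,0],
], jaw=1)

```text
clock: 5.4
tcp_pos: [0.6584, 0.0831, 0.0127]
tool_rot: [-2.476, -1.934, 0.0]
wrist_force: [0.4, -0.6, -0.3]
gripper_width: 0.007
grasp_force: 0.0
```

```bash
python3 - <<'E'
from h import *
print(manip.tips_ahead)
p,d=cams.camera("side"); cv2.imwrite("pics/s1.png",cv2.resize(p[170:320,260:460,::-1],None,fx=4,fy=4,interpolation=cv2.INTER_CUBIC))
p2,d2=cams.camera("wrist");X=cloud("wrist",d2,manip.observe()); comps(p2,d2,X,names=("red",))
E
```

```text
0.011
red px [318. 222.] n 4229 z 0.012 ctr [665. 111.] size [53. 18.] longdir 76.2
```

View pics/s1.png

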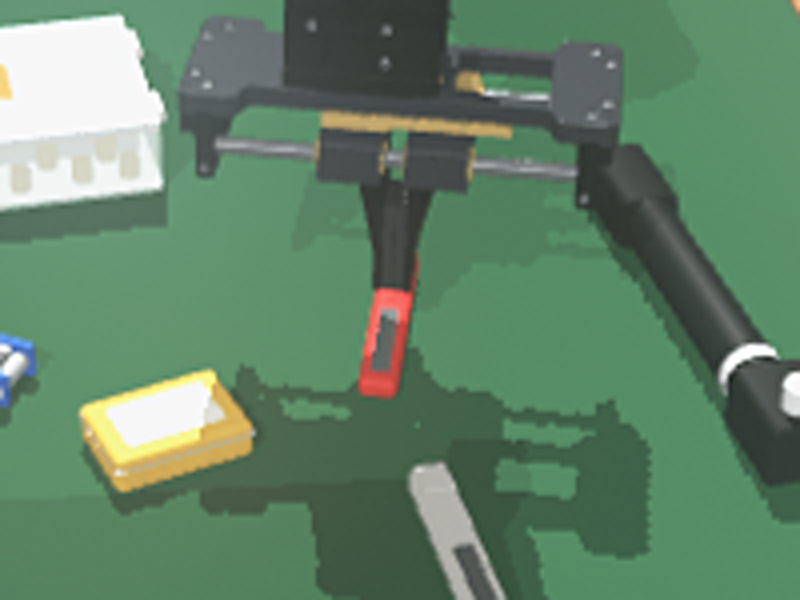

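Side view: the fingers closed just above the lever's top (tips about pixel (395,285) in the crop), so the tips sit higher than the reported pose implies. I'll open and feel my way down.

Emit:
apply_moves([
  [0,0,0,0,0,0],
  [0,0,0,0,0,0],
  [0,0,0,0,0,0],
  [0,0,0,0,0,0],
  [0,0,0,0,0,0],
  [0,0,0,0,0,0],
  [0,0,0,0,0,0],
  [0,0,1.5,0,0,0],
  [0,0,1,0,0,0],
  [0,0,0,0,0,0],
], jaw=0)

```text
clock: 6.5
tcp_pos: [0.6583, 0.0831, 0.01]
tool_rot: [-2.475, -1.934, 0.001]
wrist_force: [0.2, -1.2, -0.3]
gripper_width: 0.5
grasp_force: 0.0
```

Emit:
apply_moves([
  [0,0,1,0,0,0],
  [0,0,1,0,0,0],
  [0,0,0,0,0,0],
])

```text
clock: 6.8
tcp_pos: [0.6583, 0.083, 0.008]
tool_rot: [-2.475, -1.934, 0.0]
wrist_force: [-0.8, 0.4, -1.0]
gripper_width: 0.502
grasp_force: 0.0
```

Emit:
apply_moves([
  [0,0,1,0,0,0],
  [0,0,1,0,0,0],
  [0,0,0,0,0,0],
])

```text
clock: 7.1
tcp_pos: [0.6583, 0.083, 0.0061]
tool_rot: [-2.475, -1.934, 0.0]
wrist_force: [0.3, -0.7, -0.1]
gripper_width: 0.502
grasp_force: 0.0
```

Emit:
apply_moves([
  [0,0,1,0,0,0],
  [0,0,1,0,0,0],
  [0,0,0,0,0,0],
])

```text
clock: 7.4
tcp_pos: [0.6583, 0.083, 0.0041]
tool_rot: [-2.475, -1.934, 0.0]
wrist_force: [-0.4, -1.0, -0.4]
gripper_width: 0.499
grasp_force: 0.0
```

Emit:
apply_moves([
  [0,0,1,0,0,0],
  [0,0,1,0,0,0],
  [0,0,0,0,0,0],
])

```text
clock: 7.7
tcp_pos: [0.6583, 0.083, 0.002]
tool_rot: [-2.475, -1.934, 0.0]
wrist_force: [-0.5, 0.1, -0.2]
gripper_width: 0.504
grasp_force: 0.0
```

Emit:
apply_moves([
  [0,0,1,0,0,0],
  [0,0,0.5,0,0,0],
  [0,0,0,0,0,0],
])

```text
clock: 8.0
tcp_pos: [0.6584, 0.083, 0.0007]
tool_rot: [-2.476, -1.934, 0.0]
wrist_force: [-0.4, 0.6, -0.2]
gripper_width: 0.499
grasp_force: 0.0
```

Emit:
apply_moves([
  [0,0,1,0,0,0],
  [0,0,1,0,0,0],
  [0,0,0,0,0,0],
])

```text
clock: 8.3
tcp_pos: [0.6583, 0.083, -0.0015]
tool_rot: [-2.475, -1.934, 0.0]
wrist_force: [-0.7, 0.4, -1.1]
gripper_width: 0.498
grasp_force: 0.0
```

Emit:
apply_moves([
  [0,0,1,0,0,0],
  [0,0,1,0,0,0],
  [0,0,0,0,0,0],
])

```text
clock: 8.6
tcp_pos: [0.6583, 0.083, -0.0035]
tool_rot: [-2.475, -1.934, 0.0]
wrist_force: [-0.5, 0.3, -0.1]
gripper_width: 0.5
grasp_force: 0.0
```

Emit:
apply_moves([
  [0,0,1,0,0,0],
  [0,0,1,0,0,0],
  [0,0,0,0,0,0],
])

```text
clock: 8.9
tcp_pos: [0.6583, 0.083, -0.0054]
tool_rot: [-2.475, -1.934, 0.0]
wrist_force: [-0.8, -0.1, -0.9]
gripper_width: 0.499
grasp_force: 0.0
```

```bash
python3 - <<'E'
from h import *
p,d=cams.camera("side"); cv2.imwrite("pics/s2.png",cv2.resize(p[170:320,260:460,::-1],None,fx=4,fy=4,interpolation=cv2.INTER_CUBIC))
X=cloud("side",d); V=p.max(-1)
m=(V<60)&(X[...,0]>.6)&(X[...,0]<.72)&(X[...,1]>.04)&(X[...,1]<.11)&(X[...,2]>.004)&(X[...,2]<.06)
P=X[m]*1e3
for lo,hi in((600,658),(658,720)):
    q=P[(P[:,0]>lo)&(P[:,0]<hi)]; print(len(q), q[np.argsort(q[:,2])[:12:3]].round() if len(q) else 0)
s=manip.observe();p2,d2=cams.camera("wrist"); Y=cloud("wrist",d2,s); print("bench z from wrist",np.median(Y[20:120,150:280,2][d2[20:120,150:280]>0]), np.median(X[400:470,300:500,2]))
E
```

```text
0 0
41 [[683.  65.  13.]
 [682.  64.  21.]
 [684.  62.  25.]
 [684.  63.  30.]]
bench z from wrist -3.482246274502665e-05 -0.00030593202071249603
```

View pics/s2.png

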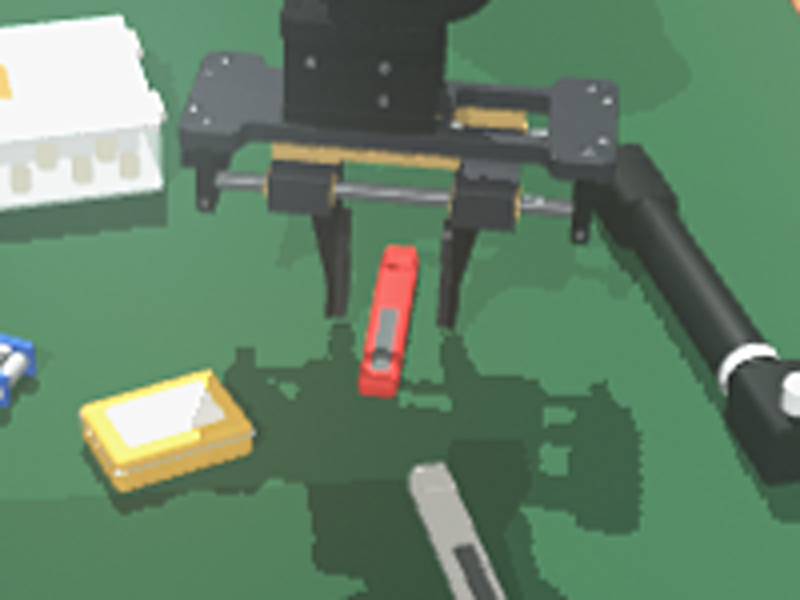

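Side crop: the open fingers straddle the lever at its middle (tips (338,315) and (447,325)) and are still above the bench. Tool length is therefore clearly off, so I'll continue the guarded descent.

Emit:
apply_moves([
  [0,0,1,0,0,0],
  [0,0,1,0,0,0],
  [0,0,0,0,0,0],
])

```text
clock: 9.3
tcp_pos: [0.6583, 0.0831, -0.0074]
tool_rot: [-2.475, -1.934, 0.0]
wrist_force: [0.4, -0.4, 0.4]
gripper_width: 0.497
grasp_force: 0.0
```

Emit:
apply_moves([
  [0,0,1,0,0,0],
  [0,0,1,0,0,0],
  [0,0,0,0,0,0],
])

```text
clock: 9.6
tcp_pos: [0.6583, 0.083, -0.0094]
tool_rot: [-2.475, -1.934, 0.0]
wrist_force: [0.2, 0.7, -0.1]
gripper_width: 0.501
grasp_force: 0.0
```

Emit:
apply_moves([
  [0,0,0,0,0,0],
  [0,0,0,0,0,0],
  [0,0,0,0,0,0],
  [0,0,0,0,0,0],
  [0,0,0,0,0,0],
  [0,0,0,0,0,0],
  [0,0,0,0,0,0],
  [0,0,0,0,0,0],
], jaw=1)

```text
clock: 10.4
tcp_pos: [0.6585, 0.0831, -0.0092]
tool_rot: [2.476, 1.934, 0.0]
wrist_force: [-0.7, 0.1, 0.2]
gripper_width: 0.198
grasp_force: 20.0
```

Gripped (17 mm). So this gripper's bench-level z is TCP ≈ -9 mm. Lift and carry.

Emit:
apply_moves([
  [0,0,-10,0,0,0],
  [0,0,-25,0,0,0],
  [0,0,-35,0,0,0],
  [0,0,-40,0,0,0],
  [0,0,0,0,0,0],
  [0,0,0,0,0,0],
])

```text
clock: 11.0
tcp_pos: [0.6593, 0.083, 0.1027]
tool_rot: [2.474, 1.933, 0.004]
wrist_force: [0.1, 0.1, -1.2]
gripper_width: 0.196
grasp_force: 20.0
```

```bash
python3 -c "
from h import *
go(491,379,101,97.5)"
```

```text
t 11.0 tcp [659.3  83.  102.7] yaw -14.0 tilt z [ 0.003 -0.    -1.   ] shift [ 246.5 -234.9    1.1] wz 68.5 j6 0.2 width 0.19643017350722783 19.999975562095642
```

Emit:
apply_moves([
  [15,-14.5,0,0,0,0],
  [30,-29,0,0,0,0],
  [34,-32,0,0,0,0],
  [34,-32,0,0,0,0],
  [34,-32,0,0,0,0],
  [34,-32,0,0,0,0],
  [34,-32,0,0,0,0],
  [20,-20,0,0,0,0],
  [11,-11,0,0,0,0],
  [0,0,0,0,0,0],
])

```text
clock: 12.0
tcp_pos: [0.4876, 0.3798, 0.0995]
tool_rot: [-2.471, -1.938, 0.005]
wrist_force: [-0.0, -0.6, -0.6]
gripper_width: 0.197
grasp_force: 20.0
```

Emit:
apply_moves([
  [0,0,0,0,0,8.5],
  [0,0,0,0,0,8.5],
  [0,0,0,0,0,8.5],
  [0,0,0,0,0,8.5],
  [0,0,0,0,0,8.5],
  [0,0,0,0,0,8.5],
  [0,0,0,0,0,8.5],
  [0,0,0,0,0,8.5],
  [0,0,0,0,0,0],
  [0,0,0,0,0,0],
])

```text
clock: 13.0
tcp_pos: [0.4909, 0.3772, 0.1003]
tool_rot: [3.133, 0.221, -0.001]
wrist_force: [0.1, 0.1, -0.4]
gripper_width: 0.198
grasp_force: 20.0
```

```bash
python3 - <<'E'
from h import *
go(491,379,-8,97.5)
p,d=cams.camera("scene"); X=cloud("scene",d); comps(p,d,X,zmin=.03,names=("light",))
p,d=cams.camera("side"); X=cloud("side",d); comps(p,d,X,zmin=.03,names=("light",))
E
```

```text
t 13.0 tcp [490.9 377.2 100.3] yaw -81.9 tilt z [-0.001 -0.001 -1.   ] shift [  0.4  -1.9 108.3] wz 0.6 j6 1.9 width 0.1981121022129146 20.000103414058685
light px [414. 255.] n 1760 z 0.043 ctr [505. 272.] size [ 99. 120.] longdir 97.7
light px [220. 306.] n 57 z 0.044 ctr [817. -29.] size [16. 12.] longdir 40.0
light px [276. 192.] n 1325 z 0.043 ctr [506. 270.] size [ 96. 128.] longdir 97.3
light px [459. 268.] n 95 z 0.044 ctr [817. -32.] size [14. 13.] longdir 7.2
```

Emit:
apply_moves([
  [0,-2,20,0,0,0.5],
  [0,0,35,0,0,0],
  [0,0,30,0,0,0],
  [0,0,13,0,0,0],
  [0,0,5,0,0,0],
  [0,0,3,0,0,0],
  [0,0,2,0,0,0],
  [0,0,0,0,0,0],
  [0,0,0,0,0,0],
])

```text
clock: 14.0
tcp_pos: [0.4908, 0.3808, -0.0062]
tool_rot: [-3.134, -0.206, -0.003]
wrist_force: [-0.4, 0.8, -0.8]
gripper_width: 0.197
grasp_force: 20.0
```

Emit:
apply_moves([
  [0,2,1.5,0,0,0],
  [0,0,1,0,0,0],
  [0,0,0,0,0,0],
])

```text
clock: 14.3
tcp_pos: [0.4906, 0.3783, -0.0093]
tool_rot: [3.135, 0.206, 0.001]
wrist_force: [-0.7, -2.1, 2.8]
gripper_width: 0.197
grasp_force: 20.0
```

Emit:
apply_moves([
  [0,0,0,0,0,0],
  [0,0,0,0,0,0],
  [0,0,0,0,0,0],
  [0,0,0,0,0,0],
  [0,0,0,0,0,0],
  [0,0,-10,0,0,0],
  [0,0,-25,0,0,0],
  [0,0,-45,0,0,0],
  [0,0,-45,0,0,0],
  [0,0,-45,0,0,0],
  [0,0,0,0,0,0],
], jaw=0)

```text
clock: 15.4
tcp_pos: [0.495, 0.3811, 0.1684]
tool_rot: [-3.128, -0.206, -0.023]
wrist_force: [1.0, 0.3, -0.1]
gripper_width: 0.5
grasp_force: 0.0
```

```bash
python3 -c "
from h import *
go(491,230,180,97.5)
go(548.5,4.5,100,110.5)"
```

```text
t 15.4 tcp [495.  381.1 168.4] yaw -82.5 tilt z [ 0.014  0.007 -1.   ] shift [-23.5 149.2 -12.8] wz 0.0 j6 1.92 width 0.5001603929112338 0.0
t 15.4 tcp [495.  381.1 168.4] yaw -82.5 tilt z [ 0.014  0.007 -1.   ] shift [  2.8 380.7  66.3] wz -13.0 j6 1.92 width 0.5001603929112338 0.0
```

Emit:
apply_moves([
  [-10,15,-10,0,0,0],
  [-15,30,-10,0,0,0],
  [-15,30,-10,0,0,0],
  [-10,25,0,0,0,0],
  [0,10,0,0,0,0],
  [0,0,0,0,0,0],
  [0,0,0,0,0,0],
], jaw=-0.6)

```text
clock: 16.1
tcp_pos: [0.4561, 0.2635, 0.1902]
tool_rot: [-3.134, -0.205, -0.001]
wrist_force: [1.0, 0.6, -0.2]
gripper_width: 0.801
grasp_force: 0.0
```

```bash
python3 - <<'E'
from h import *
go(548.5,4.5,100,110.5)
s=manip.observe(); p,d=cams.camera("wrist"); cv2.imwrite("pics/w2.png",p[:,:,::-1])
X=cloud("wrist",d,s); comps(p,d,X,names=("red","light","orange"))
E
```

```text
t 16.1 tcp [456.1 263.5 190.2] yaw -82.5 tilt z [ 0.001  0.001 -1.   ] shift [ 57.9 268.9  90.1] wz -13.0 j6 1.75 width 0.80128489535699 0.0
red px [196. 143.] n 2121 z 0.012 ctr [492. 378.] size [108.  18.] longdir 7.7
orange px [321. 206.] n 1334 z 0.043 ctr [466. 265.] size [24. 39.] longdir 99.6
light px [320. 153.] n 16773 z 0.043 ctr [506. 271.] size [ 96. 120.] longdir 97.6
light px [632. 147.] n 868 z 0.019 ctr [546.  12.] size [46. 14.] longdir 20.5
light px [533. 245.] n 787 z 0.017 ctr [448.  69.] size [19. 76.] longdir 153.0
```

View pics/w2.png

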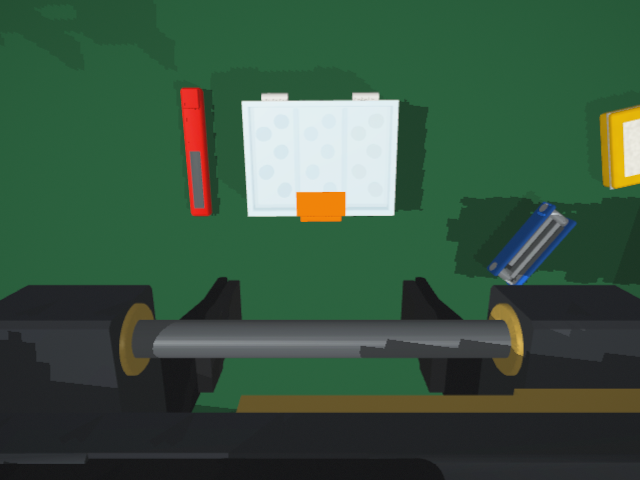

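Wrist view: the red lever (196,150) lies parallel to and left of the box (320,158). Hinge tabs at (275,97)/(365,97) inflate the box measurement, so its centre is ≈ (503,271). Lever is at box-frame (3,107), which is good. On to the tin.

Emit:
apply_moves([
  [5,15,0,0,0,0],
  [7,30,0,0,0,0],
  [7,35,0,0,0,0],
  [7,40,0,0,0,0],
  [7,40,20,0,0,0],
  [7,40,30,0,0,0],
  [7,35,20,0,0,0],
  [6,24,20,0,0,0],
  [5,10,0,0,0,0],
  [0,0,0,0,0,-6.5],
  [0,0,0,0,0,-6.5],
  [0,0,0,0,0,0],
])

```text
clock: 17.35
tcp_pos: [0.5486, 0.0053, 0.1011]
tool_rot: [-3.091, -0.561, -0.002]
wrist_force: [0.9, 0.4, 0.7]
gripper_width: 0.798
grasp_force: 0.0
```

Emit:
apply_moves([
  [0,0,0,0,0,0],
  [0,0,0,0,0,0],
])

```text
clock: 17.55
tcp_pos: [0.5481, 0.0049, 0.101]
tool_rot: [3.091, 0.558, 0.001]
wrist_force: [-0.6, 0.1, 0.3]
gripper_width: 0.802
grasp_force: 0.0
```

```bash
python3 -c "
from h import *
go(548.5,4.5,-8,110.5)"
```

```text
t 17.6 tcp [548.1   4.9 101. ] yaw -69.5 tilt z [ 0.001 -0.    -1.   ] shift [1.00e-01 5.00e-01 1.09e+02] wz -0.0 j6 1.02 width 0.8016180099815545 0.0
```

Emit:
apply_moves([
  [0,0,20,0,0,0],
  [0,0,35,0,0,0],
  [0,0,30,0,0,0],
  [0,0,12,0,0,0],
  [0,0,6,0,0,0],
  [0,0,4,0,0,0],
  [0,0,0,0,0,0],
])

```text
clock: 18.25
tcp_pos: [0.5483, 0.0041, -0.0059]
tool_rot: [3.091, 0.559, 0.002]
wrist_force: [-0.0, 0.4, 0.4]
gripper_width: 0.801
grasp_force: 0.0
```

Emit:
apply_moves([
  [0,0,0,0,0,0],
  [0,0,0,0,0,0],
  [0,0,0,0,0,0],
  [0,0,0,0,0,0],
  [0,0,0,0,0,0],
  [0,0,0,0,0,0],
  [0,0,0,0,0,0],
  [0,0,0,0,0,0],
], jaw=1)

```text
clock: 19.05
tcp_pos: [0.5479, 0.0041, -0.0061]
tool_rot: [3.091, 0.559, 0.001]
wrist_force: [-0.2, -0.3, 5.2]
gripper_width: 0.514
grasp_force: 20.0
```

Emit:
apply_moves([
  [0,0,-10,0,0,0],
  [0,0,-25,0,0,0],
  [0,0,-40,0,0,0],
  [0,0,-40,0,0,0],
  [0,0,-20,0,0,0],
  [0,0,0,0,0,0],
  [0,0,0,0,0,0],
])

```text
clock: 19.75
tcp_pos: [0.5473, 0.0042, 0.1285]
tool_rot: [-3.091, -0.559, 0.0]
wrist_force: [0.2, 0.4, -0.6]
gripper_width: 0.512
grasp_force: 20.0
```

```bash
python3 -c "
from h import *
go(503,270.5,130,7.5)"
```

```text
t 19.8 tcp [547.3   4.2 128.5] yaw -69.5 tilt z [-0.  0. -1.] shift [  51.8 -264.9   -1.5] wz -77.0 j6 1.02 width 0.5117433174055029 19.999900460243225
```

Emit:
apply_moves([
  [4,-15,0,0,0,0],
  [6,-30,0,0,0,0],
  [7,-38,0,0,0,0],
  [7,-40,0,0,0,0],
  [7,-40,0,0,0,0],
  [7,-40,0,0,0,0],
  [7,-33,0,0,0,0],
  [5,-20,0,0,0,0],
  [2,-9,0,0,0,0],
  [0,0,0,0,0,0],
])

```text
clock: 20.75
tcp_pos: [0.502, 0.2717, 0.1271]
tool_rot: [3.09, 0.563, -0.005]
wrist_force: [-0.0, -0.5, -0.7]
gripper_width: 0.513
grasp_force: 20.0
```

Emit:
apply_moves([
  [0,0,0,0,0,-8.5],
  [0,0,0,0,0,-8.5],
  [0,0,0,0,0,-8.5],
  [0,0,0,0,0,-8.5],
  [0,0,0,0,0,-8.5],
  [0,0,0,0,0,-8.5],
  [0,0,0,0,0,-8.5],
  [0,0,0,0,0,-8.5],
  [0,0,0,0,0,-8.5],
  [0,0,0,0,0,0],
  [0,0,0,0,0,0],
])

```text
clock: 21.85
tcp_pos: [0.5036, 0.2695, 0.1281]
tool_rot: [-2.087, -2.348, 0.002]
wrist_force: [0.6, 0.4, -1.4]
gripper_width: 0.516
grasp_force: 20.0
```

```bash
python3 -c "
from h import *
go(503,270.5,37,7.5)"
```

```text
t 21.9 tcp [503.6 269.5 128.1] yaw 6.7 tilt z [-0.001 -0.    -1.   ] shift [ 1.1 -0.3 91.1] wz -0.8 j6 0.18 width 0.5158531209451326 19.999761879444122
```

Emit:
apply_moves([
  [1,0,20,0,0,-0.8],
  [0,0,30,0,0,0],
  [0,0,22,0,0,0],
  [0,0,10,0,0,0],
  [0,0,4,0,0,0],
  [0,0,2,0,0,0],
  [0,0,1,0,0,0],
  [0,0,0,0,0,0],
  [0,0,0,0,0,0],
])

```text
clock: 22.75
tcp_pos: [0.504, 0.2717, 0.0403]
tool_rot: [2.065, 2.367, 0.002]
wrist_force: [0.5, 0.4, -0.2]
gripper_width: 0.512
grasp_force: 20.0
```

Emit:
apply_moves([
  [0,0,1,0,0,0],
  [0,0,1,0,0,0],
  [0,0,0,0,0,0],
])

```text
clock: 23.05
tcp_pos: [0.5034, 0.2715, 0.0375]
tool_rot: [-2.065, -2.367, 0.0]
wrist_force: [-0.0, -0.2, -0.4]
gripper_width: 0.512
grasp_force: 20.0
```

Emit:
apply_moves([
  [0,0,1,0,0,0],
  [0,0,0.5,0,0,0],
  [0,0,0,0,0,0],
])

```text
clock: 23.35
tcp_pos: [0.5035, 0.2715, 0.036]
tool_rot: [-2.065, -2.367, 0.0]
wrist_force: [0.0, 0.3, -0.9]
gripper_width: 0.514
grasp_force: 20.0
```

Emit:
apply_moves([
  [0,0,0,0,0,0],
  [0,0,0,0,0,0],
  [0,0,0,0,0,0],
  [0,0,0,0,0,0],
  [0,0,0,0,0,0],
  [0,0,-10,0,0,0],
  [0,0,-25,0,0,0],
  [0,0,-40,0,0,0],
  [0,0,-40,0,0,0],
  [0,0,-20,0,0,0],
  [0,0,0,0,0,0],
  [0,0,0,0,0,0],
], jaw=-0.5)

```text
clock: 24.55
tcp_pos: [0.5033, 0.2715, 0.1716]
tool_rot: [2.065, 2.367, 0.001]
wrist_force: [-0.5, -0.1, -0.7]
gripper_width: 0.748
grasp_force: 0.0
```

```bash
python3 - <<'E'
from h import *
for n in("scene","side"):
    p,d=cams.camera(n); X=cloud(n,d); comps(p,d,X,names=("yellow","light"),zmin=.035)
go(449.5,69,110,62.5)
E
```

```text
yellow px [414. 252.] n 279 z 0.06 ctr [505. 271.] size [47. 62.] longdir 97.8
light px [414. 255.] n 1422 z 0.059 ctr [504. 277.] size [46. 58.] longdir 95.9
light px [220. 305.] n 45 z 0.044 ctr [818. -29.] size [15. 12.] longdir 39.1
light px [276. 192.] n 1005 z 0.06 ctr [504. 268.] size [45. 62.] longdir 98.4
light px [460. 268.] n 68 z 0.045 ctr [817. -33.] size [15. 13.] longdir 70.9
t 24.6 tcp [502.3 271.1 169.9] yaw 7.8 tilt z [-0.003 -0.001 -1.   ] shift [-193.1  -79.6   60.2] wz -54.7 j6 0.16 width 0.7512734861764587 0.0
```

Tin sits flat on the lid at (504,271). Next, the multi-tool.

Emit:
apply_moves([
  [-15,-5,0,0,0,0],
  [-30,-12,0,0,0,0],
  [-35,-15,0,0,0,0],
  [-40,-16,0,0,0,0],
  [-38,-16,20,0,0,0],
  [-22,-10,20,0,0,0],
  [-13,-5.5,20,0,0,0],
  [0,0,0,0,0,0],
], jaw=-0.2)

```text
clock: 25.45
tcp_pos: [0.4472, 0.0676, 0.1085]
tool_rot: [-2.065, -2.359, 0.008]
wrist_force: [0.2, 0.8, 0.2]
gripper_width: 0.597
grasp_force: 0.0
```

Emit:
apply_moves([
  [0,0,0,0,0,-8],
  [0,0,0,0,0,-8],
  [0,0,0,0,0,-8],
  [0,0,0,0,0,-8],
  [0,0,0,0,0,-8],
  [0,0,0,0,0,-8],
  [0,0,0,0,0,-7],
  [0,0,0,0,0,0],
  [0,0,0,0,0,0],
])

```text
clock: 26.35
tcp_pos: [0.451, 0.0699, 0.1113]
tool_rot: [0.742, 3.053, 0.0]
wrist_force: [-0.8, 0.8, -0.7]
gripper_width: 0.6
grasp_force: 0.0
```

```bash
python3 -c "
from h import *
go(449.3,69,-6,62.5)"
```

```text
t 26.4 tcp [451.   69.9 111.3] yaw 62.7 tilt z [ 0.  0. -1.] shift [  1.2  -1.6 117.3] wz 0.2 j6 -1.19 width 0.6001343157435086 0.0
```

Emit:
apply_moves([
  [1,-1.5,20,0,0,0],
  [0,0,38,0,0,0],
  [0,0,32,0,0,0],
  [0,0,15,0,0,0],
  [0,0,7,0,0,0],
  [0,0,5,0,0,0],
  [0,0,0,0,0,0],
])

```text
clock: 27.05
tcp_pos: [0.4496, 0.0687, -0.0059]
tool_rot: [0.739, 3.053, 0.0]
wrist_force: [-0.3, 0.8, 0.6]
gripper_width: 0.596
grasp_force: 0.0
```

Emit:
apply_moves([
  [0,0,0,0,0,0],
  [0,0,0,0,0,0],
  [0,0,0,0,0,0],
  [0,0,0,0,0,0],
  [0,0,0,0,0,0],
  [0,0,0,0,0,0],
  [0,0,0,0,0,0],
  [0,0,0,0,0,0],
], jaw=1, newtons=25)

```text
clock: 27.85
tcp_pos: [0.4497, 0.0686, -0.0055]
tool_rot: [0.738, 3.053, 0.0]
wrist_force: [-0.2, 0.0, 6.3]
gripper_width: 0.34
grasp_force: 25.0
```

Emit:
apply_moves([
  [0,0,-10,0,0,0],
  [0,0,-25,0,0,0],
  [0,0,-40,0,0,0],
  [0,0,-50,0,0,0],
  [0,0,-50,0,0,0],
  [0,0,-20,0,0,0],
  [0,0,0,0,0,0],
  [0,0,0,0,0,0],
])

```text
clock: 28.65
tcp_pos: [0.4485, 0.0688, 0.1889]
tool_rot: [-0.738, -3.053, 0.0]
wrist_force: [-1.5, -0.4, -2.3]
gripper_width: 0.338
grasp_force: 25.0
```

```bash
python3 -c "
from h import *
go(448,-200,200,105.5)
go(508,-265,200,105.5)"
```

```text
t 28.6 tcp [448.5  68.8 188.9] yaw 62.8 tilt z [-0.001  0.    -1.   ] shift [-122.4 -239.3  -11.1] wz -42.7 j6 -1.19 width 0.33804385187721786 24.999793767929077
t 28.6 tcp [448.5  68.8 188.9] yaw 62.8 tilt z [-0.001  0.    -1.   ] shift [-205.4 -269.7  -11.2] wz -42.7 j6 -1.19 width 0.33804385187721786 24.999793767929077
```

Emit:
apply_moves([
  [-15,-9,-5,0,0,0],
  [-30,-18,-5,0,0,0],
  [-38,-24,0,0,0,0],
  [-42,-26,0,0,0,0],
  [-42,-26,0,0,0,0],
  [-42,-26,0,0,0,0],
  [-40,-25,0,0,0,0],
  [-30,-18,0,0,0,0],
  [-20,-12,0,0,0,0],
  [0,0,0,0,0,0],
])

```text
clock: 29.65
tcp_pos: [0.6312, -0.2347, 0.1949]
tool_rot: [-0.743, -3.049, -0.0]
wrist_force: [0.1, 0.4, -0.8]
gripper_width: 0.339
grasp_force: 25.0
```

Emit:
apply_moves([
  [0,0,0,0,0,-8],
  [0,0,0,0,0,-8],
  [0,0,0,0,0,-8],
  [0,0,0,0,0,-8],
  [0,0,0,0,0,-8],
  [0,0,0,0,0,-2.7],
  [0,0,0,0,0,0],
  [0,0,0,0,0,0],
])

```text
clock: 30.45
tcp_pos: [0.63, -0.2304, 0.1971]
tool_rot: [0.422, -3.11, -0.004]
wrist_force: [-0.3, 0.1, -0.6]
gripper_width: 0.339
grasp_force: 25.0
```

```bash
python3 - <<'E'
from h import *
go(508,-265,-5,105.5)
s=manip.observe(); p,d=cams.camera("wrist"); cv2.imwrite("pics/w3.png",p[:,:,::-1])
X=cloud("wrist",d,s); np.savez("w3.npz",p=p,d=d,X=X)
E
```

```text
t 30.4 tcp [ 630.  -230.4  197.1] yaw 105.5 tilt z [-0.004  0.002 -1.   ] shift [126.2  -1.4 202.5] wz -0.0 j6 -2.36 width 0.3393840465020862 24.999824166297913
```

View pics/w3.png

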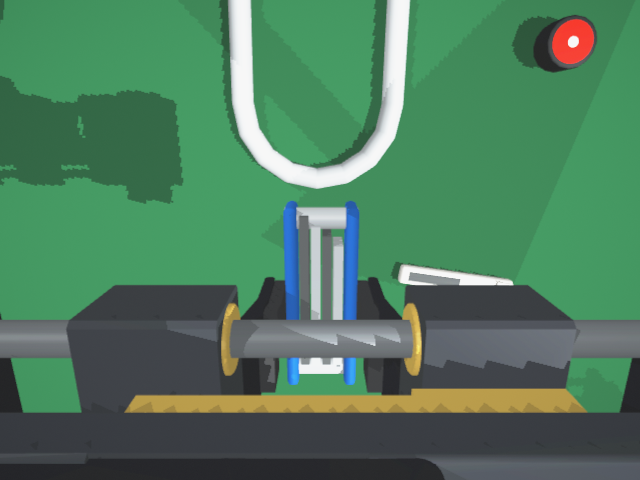

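Wrist view: U-lock legs run at columns 240 and 397 and its bend ends at (318,187). The held multi-tool at (320,285) is aligned with the legs.

```bash
python3 - <<'E'
from h import *
a=np.load("w3.npz"); X=a['X']*1e3; p=a['p']
m=masks(p)['light']&(X[...,2]>8)&(X[...,2]<24); m[195:]=0; m[:,:200]=0; m[:,430:]=0
P=X[m]; v,u=np.nonzero(m)
for sel in (u<318,u>=318):
    q=P[sel&(v<70)]; f=cv2.fitLine(q[:,:2].astype(np.float32),cv2.DIST_L2,0,.01,.01).ravel(); print("leg",f.round(3),"deg",np.degrees(np.arctan2(f[1],f[0]))%180, q.mean(0).round(1))
th=np.radians(15.5); ex=np.array([np.cos(th),np.sin(th)]); ey=np.array([-ex[1],ex[0]])
print("bend outer u",np.percentile(P[:,:2]@ex,99.7),P[:,2].max())
L=P[(u<318)&(v<70)][:,:2]@ey; Rr=P[(u>=318)&(v<70)][:,:2]@ey
print("v legs",np.percentile(L,[1,50,99]).round(1),np.percentile(Rr,[1,50,99]).round(1))
b=masks(p)['blue']; B=X[b&(a['d']>0)]; print("tool held ctr v",np.percentile(B[:,:2]@ey,[1,99]),"u",np.percentile(B[:,:2]@ex,[1,99]),"z",B[:,2].max())
E
```

```text
leg [ 9.69000e-01  2.46000e-01  5.09820e+02 -3.31441e+02] deg 14.248239 [ 509.8 -331.4   15.9]
leg [ 9.68000e-01  2.53000e-01  4.76120e+02 -2.10402e+02] deg 14.637074 [ 476.1 -210.4   16. ]
bend outer u 525.2630143850143 20.733467955924734
v legs [-465.  -455.4 -447.8] [-337.9 -330.3 -320.5]
tool held ctr v [-405.78494081 -376.22097692] u [504.49073762 583.08233784] z 222.40905857214662
```

Emit:
apply_moves([
  [13,0,0,0,0,0],
  [28,-1,0,0,0,0],
  [34,-1,0,0,0,0],
  [30,-0.5,0,0,0,0],
  [16,0,0,0,0,0],
  [7,0,0,0,0,1],
  [0,0,30,0,0,0],
  [0,0,40,0,0,0],
  [0,0,40,0,0,0],
  [0,0,30,0,0,0],
  [0,0,15,0,0,0],
  [0,0,0,0,0,0],
])

```text
clock: 31.7
tcp_pos: [0.5079, -0.2672, 0.0415]
tool_rot: [0.395, -3.114, -0.005]
wrist_force: [-0.4, -0.1, -1.8]
gripper_width: 0.339
grasp_force: 25.0
```

```bash
python3 -c "
from h import *
go(507.5,-267,-5.5,104.5)"
```

```text
t 31.7 tcp [ 507.9 -267.2   41.5] yaw 104.5 tilt z [-0.003  0.003 -1.   ] shift [ 0.2  0.1 47. ] wz -0.0 j6 -2.5 width 0.33881024536412324 24.999787509441376
```

Emit:
apply_moves([
  [0,0,20,0,0,0],
  [0,0,14,0,0,0],
  [0,0,6,0,0,0],
  [0,0,3,0,0,0],
  [0,0,2,0,0,0],
  [0,0,0,0,0,0],
  [0,0,0,0,0,0],
])

```text
clock: 32.4
tcp_pos: [0.5089, -0.2686, -0.0004]
tool_rot: [-0.396, 3.116, -0.001]
wrist_force: [0.2, -0.8, -1.3]
gripper_width: 0.338
grasp_force: 25.0
```

Emit:
apply_moves([
  [0,0,1,0,0,0],
  [0,0,0.7,0,0,0],
  [0,0,0,0,0,0],
])

```text
clock: 32.7
tcp_pos: [0.5085, -0.2683, -0.0026]
tool_rot: [-0.396, 3.116, -0.0]
wrist_force: [0.6, -0.6, -1.9]
gripper_width: 0.338
grasp_force: 25.0
```

Emit:
apply_moves([
  [0,0,0,0,0,0],
  [0,0,0,0,0,0],
  [0,0,0,0,0,0],
  [0,0,0,0,0,0],
  [0,0,0,0,0,0],
  [0,0,-10,0,0,0],
  [0,0,-25,0,0,0],
  [0,0,-40,0,0,0],
  [0,0,-40,0,0,0],
  [0,0,-25,0,0,0],
  [0,0,0,0,0,0],
  [0,0,0,0,0,0],
], jaw=-0.2)

```text
clock: 33.9
tcp_pos: [0.5086, -0.2683, 0.1383]
tool_rot: [-0.396, 3.115, -0.002]
wrist_force: [-0.3, 0.6, -0.9]
gripper_width: 0.599
grasp_force: 0.0
```

```bash
python3 - <<'E'
from h import *
for n in("scene","side"):
    p,d=cams.camera(n); X=cloud(n,d); comps(p,d,X,names=("blue",))
    if n=="side": cv2.imwrite("pics/s3.png",p[:,:,::-1])
go(446,-74.5,130,135)
E
```

```text
blue px [287. 174.] n 169 z 0.025 ctr [ 374. -131.] size [40. 34.] longdir 29.3
blue px [220. 190.] n 78 z 0.018 ctr [ 504. -253.] size [75.  6.] longdir 14.9
blue px [192. 345.] n 261 z 0.024 ctr [ 375. -145.] size [38. 20.] longdir 14.1
blue px [274. 398.] n 146 z 0.019 ctr [ 503. -257.] size [78.  7.] longdir 17.6
blue px [277. 414.] n 171 z 0.019 ctr [ 508. -281.] size [78.  7.] longdir 14.9
t 34.0 tcp [ 507.6 -267.6  136.4] yaw 104.5 tilt z [-0.002  0.002 -1.   ] shift [ 11.3 202.3   6.8] wz -30.5 j6 -2.5 width 0.6001492742198391 0.0
```

View pics/s3.png

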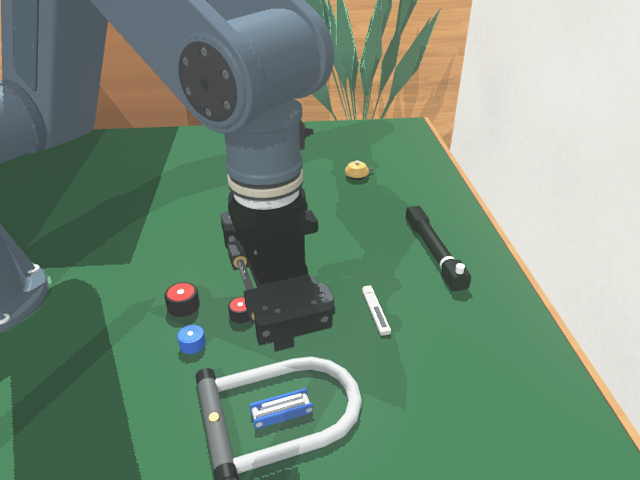

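Multi-tool lies flat in the U-lock's middle (280,407). For the light I keep the present yaw, which clears the decoys.

Emit:
apply_moves([
  [0,15,0,0,0,0],
  [1,30,0,0,0,0],
  [2,38,0,0,0,0],
  [3,42,0,0,0,0],
  [3,38,0,0,0,0],
  [2,25,0,0,0,0],
  [0,14,0,0,0,0],
  [0,0,0,0,0,0],
  [0,0,0,0,0,0],
], jaw=-0.5)

```text
clock: 34.9
tcp_pos: [0.4481, -0.0759, 0.1372]
tool_rot: [-0.397, 3.116, -0.001]
wrist_force: [0.1, -0.6, -0.1]
gripper_width: 0.751
grasp_force: 0.0
```

```bash
python3 - <<'E'
from h import *
go(446,-74.5,-2,104.5)
s=manip.observe(); p,d=cams.camera("wrist"); X=cloud("wrist",d,s); comps(p,d,X,names=("red",))
E
```

```text
t 34.9 tcp [448.1 -75.9 137.2] yaw 104.5 tilt z [ 0.001 -0.001 -1.   ] shift [  1.7   2.  139.2] wz 0.0 j6 -2.24 width 0.7514126685031629 0.0
red px [406.  97.] n 3311 z 0.034 ctr [348. -45.] size [43. 43.] longdir 104.3
red px [324. 223.] n 1393 z 0.026 ctr [445. -74.] size [32. 32.] longdir 94.7
```

Emit:
apply_moves([
  [2.5,2,20,0,0,0],
  [0,0,40,0,0,0],
  [0,0,40,0,0,0],
  [0,0,22,0,0,0],
  [0,0,12,0,0,0],
  [0,0,6,0,0,0],
  [0,0,0,0,0,0],
])

```text
clock: 35.65
tcp_pos: [0.4447, -0.0751, -0.0035]
tool_rot: [0.394, -3.116, -0.0]
wrist_force: [0.5, -0.8, 1.1]
gripper_width: 0.748
grasp_force: 0.0
```

Emit:
apply_moves([
  [0,0,0,0,0,0],
  [0,0,0,0,0,0],
  [0,0,0,0,0,0],
  [0,0,0,0,0,0],
  [0,0,0,0,0,0],
  [0,0,0,0,0,0],
  [0,0,0,0,0,0],
  [0,0,0,0,0,0],
], jaw=1, newtons=20)

```text
clock: 36.45
tcp_pos: [0.4447, -0.0743, -0.0021]
tool_rot: [-0.397, 3.116, -0.001]
wrist_force: [-0.9, -0.4, 5.7]
gripper_width: 0.453
grasp_force: 20.0
```

Emit:
apply_moves([
  [0,0,-10,0,0,0],
  [0,0,-25,0,0,0],
  [0,0,-40,0,0,0],
  [0,0,-50,0,0,0],
  [0,0,-45,0,0,0],
  [0,0,0,0,0,0],
  [0,0,0,0,0,0],
])

```text
clock: 37.15
tcp_pos: [0.4446, -0.0742, 0.1686]
tool_rot: [-0.396, 3.114, -0.002]
wrist_force: [-0.4, -0.3, -0.5]
gripper_width: 0.452
grasp_force: 20.0
```

```bash
python3 - <<'E'
from h import *
go(504,271,165,104.5)
s=manip.observe(); p,d=cams.camera("wrist"); X=cloud("wrist",d,s)
m=masks(p)['red']&(X[...,2]>.1)
v,u=np.nonzero(m); print(len(u), u.mean() if len(u) else 0, v.mean() if len(u) else 0)
if len(u): print((X[m].mean(0)*1e3).round(1), np.ptp(X[m],axis=0).round(3))
E
```

```text
t 37.1 tcp [444.6 -74.2 168.6] yaw 104.5 tilt z [ 0.003 -0.001 -1.   ] shift [-144.   319.3    3.4] wz 0.0 j6 -2.24 width 0.4521898039623142 19.999856650829315
2794 321.08911954187545 297.12562634216175
[439.6 -76.  196. ] [0.078 0.034 0.154]
```

Emit:
apply_moves([
  [-6,14,0,0,0,0],
  [-12,28,0,0,0,0],
  [-17,38,0,0,0,0],
  [-18,40,0,0,0,0],
  [-18,40,0,0,0,0],
  [-18,40,0,0,0,0],
  [-18,40,0,0,0,0],
  [-17,38,0,0,0,0],
  [-12,25,0,0,0,0],
  [-8,16,0,0,0,0],
  [0,0,0,0,0,0],
  [0,0,0,0,0,0],
])

```text
clock: 38.4
tcp_pos: [0.5028, 0.2698, 0.1659]
tool_rot: [0.397, -3.113, 0.002]
wrist_force: [-0.5, -0.2, -0.4]
gripper_width: 0.45
grasp_force: 20.0
```

```bash
python3 - <<'E'
from h import *
go(504,271,59,104.5)
for n in("scene","side"):
    p,d=cams.camera(n); X=cloud(n,d)
    m=masks(p)['red']&(X[...,2]>.14)&(X[...,2]<.24); 
    if m.sum()>5: print(n,m.sum(),(X[m].mean(0)*1e3).round(1))
E
```

```text
t 38.4 tcp [502.8 269.8 165.9] yaw 104.5 tilt z [-0.003 -0.002 -1.   ] shift [ -1.8   0.9 106.9] wz 0.0 j6 -1.53 width 0.4501274931778442 19.99975562095642
scene 133 [502.5 270.3 190.6]
side 25 [493.6 269.5 192.4]
```

Emit:
apply_moves([
  [-1.5,1,20,0,0,0],
  [0,0,35,0,0,0],
  [0,0,28,0,0,0],
  [0,0,12,0,0,0],
  [0,0,5,0,0,0],
  [0,0,2,0,0,0],
  [0,0,0,0,0,0],
  [0,0,0,0,0,0],
])

```text
clock: 39.3
tcp_pos: [0.506, 0.2723, 0.0666]
tool_rot: [-0.396, 3.114, 0.001]
wrist_force: [-0.2, -0.1, 0.3]
gripper_width: 0.451
grasp_force: 20.0
```

Emit:
apply_moves([
  [0,0,1,0,0,0],
  [0,0,1,0,0,0],
  [0,0,0,0,0,0],
])

```text
clock: 39.6
tcp_pos: [0.5051, 0.2722, 0.0635]
tool_rot: [-0.397, 3.116, 0.0]
wrist_force: [-0.2, -0.3, -0.6]
gripper_width: 0.45
grasp_force: 20.0
```

Emit:
apply_moves([
  [0,0,1,0,0,0],
  [0,0,1,0,0,0],
  [0,0,0,0,0,0],
])

```text
clock: 39.9
tcp_pos: [0.505, 0.2721, 0.0611]
tool_rot: [0.397, -3.116, 0.0]
wrist_force: [-0.3, -0.2, -0.6]
gripper_width: 0.45
grasp_force: 20.0
```

Emit:
apply_moves([
  [0.5,-1,1,0,0,0],
  [0,0,0.7,0,0,0],
  [0,0,0,0,0,0],
])

```text
clock: 40.2
tcp_pos: [0.5048, 0.2709, 0.0595]
tool_rot: [0.396, -3.116, 0.0]
wrist_force: [0.6, -0.4, -1.0]
gripper_width: 0.455
grasp_force: 20.0
```

Emit:
apply_moves([
  [0,0,0,0,0,0],
  [0,0,0,0,0,0],
  [0,0,0,0,0,0],
  [0,0,0,0,0,0],
  [0,0,0,0,0,0],
  [0,0,0,0,0,0],
  [0,0,-10,0,0,0],
  [0,0,-25,0,0,0],
  [0,0,-40,0,0,0],
  [0,0,-50,0,0,0],
  [0,0,-30,0,0,0],
  [0,0,0,0,0,0],
], jaw=-0.4)

```text
clock: 41.4
tcp_pos: [0.5083, 0.2722, 0.2208]
tool_rot: [-0.395, 3.104, 0.003]
wrist_force: [0.3, -0.3, 0.8]
gripper_width: 0.699
grasp_force: 0.0
```

```bash
python3 - <<'E'
from h import *
s=manip.observe();print(s["clock"],s["tcp_pos"])
for n in("scene","side"):
    p,d=cams.camera(n); X=cloud(n,d); print(n); comps(p,d,X,names=("yellow",),zmin=.035)
    m=masks(p)['red']&(X[...,2]>.07)&(X[...,2]<.12); print(m.sum(),(X[m].mean(0)*1e3).round(1),np.ptp(X[m],axis=0).round(3))
    cv2.imwrite(f"pics/{n}9.png",p[:,:,::-1])
E
```

```text
41.4 [0.50828633 0.27219353 0.22078688]
scene
yellow px [414. 253.] n 254 z 0.061 ctr [507. 272.] size [46. 62.] longdir 96.4
129 [503.6 271.4  82.4] [0.038 0.033 0.008]
side
4 [505.8 276.   83.6] [0.025 0.027 0.002]
```

View pics/scene9.png

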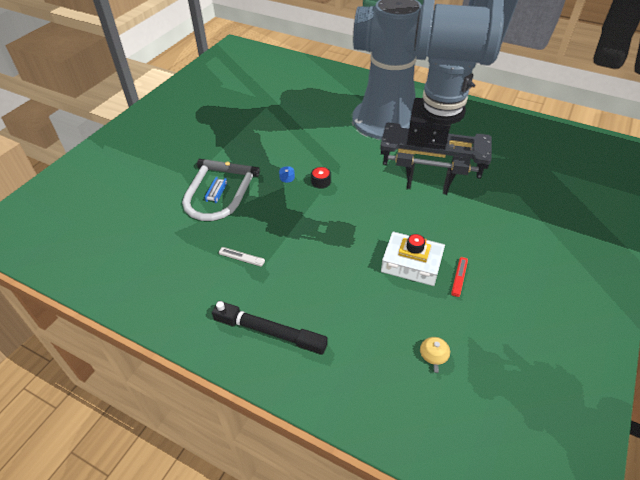

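The scene view shows the light upright on the tin on the box (416,245), the red lever beside it (460,277) and the multi-tool inside the U-lock (215,190). I'll settle the arm and hand in.

Emit:
apply_moves([
  [0,0,0,0,0,0],
  [0,0,0,0,0,0],
  [0,0,0,0,0,0],
  [0,0,0,0,0,0],
  [0,0,0,0,0,0],
])

```text
clock: 42.0
tcp_pos: [0.5047, 0.2709, 0.214]
tool_rot: [0.396, -3.115, 0.0]
wrist_force: [-0.5, -0.4, -0.2]
gripper_width: 0.696
grasp_force: 0.0
```

```bash
python3 -c "
from cell import manip
print(manip.sign_off())"
```

```text
the job is handed in; nothing more can be done
None
```

The kit is laid out and handed in at about 42 s: the tin is on the lid with the light on it, the multi-tool is in the U-lock and the red lever is left of the box; camera checks put all four within tolerance, but sign-off returned no verdict.

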